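# Empty the casting mould into a tray, roll it to the stop and set it down to dry

## Robot

A 7-joint arm with a two-finger parallel gripper is mounted at the origin on a cart in front of the work surface, level with it; the furniture and walls round the work are solid. World frame = base frame: x ahead of the robot, y to its left, z up, the work surface at z = 0. Lengths are in m, angles in rad, forces in N, time in s.
With the tool pointing down it reaches from about 0.425 to 0.875 m from the base axis. Payload 4.7 kg.
Tool frame: the origin (TCP) lies midway between the tips of the shut fingers; the grasp point (between the pads) lies behind it (robot.tcp_to_grasp is the z of the grasp point in the tool frame, in m); z points along the fingers, y is the line along which they close (so a half turn about z gives the same grasp; the last joint's range is limited). The gripper opens to 87 mm and grips with 3 to 60 N. Pads are 19 mm wide; open, the fingers measure 117 mm over their backs; the gripper's body (75 mm by 190 mm) begins 51 mm behind the grasp point.
Start: joints at [1.286, 0.321, -0.07, 1.45, 0.023, 1.371, -0.057], TCP at [0.191, -0.621, 0.223] pointing down, gripper open.
Joint ranges: [-2.86, 2.86], [-0.3, 2.09], [-1.38, 1.24], [0.06, 2.45], [-1.56, 4.7], [0.09, 2.05], [-2.69, 2.69]. Speed limits (rad/s): [2.57, 2.57, 3.14, 3.14, 3.14, 3.14, 3.14].

## Interface

Orientations are given as a rotation vector (axis times angle).
In Python, from rig import robot, get_obs, eyes, job gives the robot as it stands. The module is installed in compiled form; this text tells all that it offers. Calls block until the motion is done:
- robot.move_pose(position, orientation): joint-space move of the TCP to a pose.
- robot.move_l(position, rotation=None, max_speed=0.15, threshold=None): straight line of the TCP; rotation=None keeps the orientation; max_speed is the mean speed in m/s. With threshold (N) it stops when the force on the tool has changed by that much, and returns True; else False.
- robot.goto_joints(angles): joint-space move.
- robot.set_gripper(opening): finger opening in m; the grip force is fixed at half the most; returns when the fingers have stopped.
- robot.hold(seconds).
- robot.inverse_kinematics(position, orientation): joint angles nearest the present ones, or None.
- get_obs(): the state.
- eyes.capture(name): name is "scene" or "top"; returns (picture, depth): 400x640x3 uint8, red, green, blue; 400x640 float32, m along the optical axis (not along the pixel's ray), 0 where there is no reading.
- eyes.camera_params(name): a dict with "K" (3x3 intrinsics, pixels), "position" and "rotation" of the camera in the world. Camera axes: x right, y down, z forward; pixel columns grow to the right and rows downward; lengths in m; the calibration is good to about 2 mm. A picture is of the moment at which its call begins. camera_params takes no time and is no camera call.
A pose or a line that the arm cannot do raises robot.IKError and nothing moves.
- job.sign_off(): hands the job in; it is judged then, once.
Trained networks look in the newest picture that a camera, given by its name, has taken for a name from the list of things; names that differ only in an ending like _2 or _b are one class to them, and where a whole thing is asked for, a point or a joint stands for the part that bears it (a point fixed in the world has none). Each returns a list of dicts, best first, with "confidence" (0 to 1); they miss things now and then, are a little off and sometimes report something else, mostly with a low value. They report only what shows in the picture. A call takes as long as a camera call.
- eyes.look_for(camera, thing): "centre" ([row, column] in pixels, amid what is visible of it).
- eyes.mark_of(camera, thing): "centre" ([row, column] in pixels: a listed point, or the origin of a listed thing).
The state is a dict: "clock": time; "qpos": joint angles; "qvel": joint speeds; "joint_efforts": joint torques, N m; "ee_pos": TCP position; "ee_rot": TCP orientation; "wrist_force": force on the tool from outside, world axes, zero at the start; "wrist_torque": the same for the moment, N m; "grip_width": finger opening in m; "finger_force": force on a finger pad.
Only numpy, scipy, OpenCV 4.12 (cv2) and the standard library are available. Lean on these libraries where they do the work, as an engineer would, in place of code of your own. Each camera call takes 0.05 s, during which the arm holds its last target. There are 200 camera calls.

## Task

Lift the empty wooden tray off the cork mat and set it on the rollers at the loading end of the track (the end with the low bar), then lift every plaster casting out of the open mould into it. When all are in, roll the tray along the rollers until it is up against the end stop, and only then lift it off by its handle and set it back, castings and all, centred and square on the cork mat. Leave the other things on the desk where they are.

Things in the scene. Friction and masses are not known exactly. Their poses are not given: they have to be found in the camera images.
- track: roller track fixed to the desk: 12 free-turning steel rollers between two aluminium side rails. Origin on the desk under its centre; x runs along the travel, loading end to end stop; z up. Rails 354 mm long, 56 mm high (15 mm above the rollers), 108 mm apart inside, 128 mm outside (144 mm at the feet). The loading end, x = -165 mm, has a low bar 46 mm high. The tray rolls with under 2 N and hardly coasts.
- track_bed (a point): point on the top of the rollers at the middle of the track, 41 mm above the desk (axes as the track)
- track_stop (a point): foot of the end stop's face, at roller-top height on the track's centre line (x = +165 mm in the track's frame); the stop is a cross plate 68 mm high
- tray: loose plywood tray, 140 mm (x) by 98 mm (y), 0.2 to 0.33 kg empty, at first on the mat; on the rollers it has 5 mm play to each rail. Origin at the centre of its underside, z up. Floor and walls 4 mm thick, walls 22 mm high. A 4 mm partition along x divides it into two open bays 132 by 43 mm, centred at y = +-24 mm. Standing along the track, its x in the track's frame is -95 mm at the low bar, +95 mm at the end stop.
- tray_grip (a point): centre of the tray's handle, on top of the partition, 53 mm above the underside: a wooden bar 80 mm long (along the tray's x), 12 mm thick (y), 18 mm high (44 to 62 mm above the underside), gripped across its thickness from above
- mould: open lower half of a two-part mould, a dark rubber block fixed to the desk, 116 mm (x) by 124 mm (y), 27 mm high. Origin on the desk under its centre. Four pockets 40 mm (x) by 24 mm (y), 11 mm deep, centres at x = +-28 mm and y = +-35 mm; 3 or 4 of them hold a casting.
- mat: cork mat fixed to the desk, 176 mm (x) by 134 mm (y), 16 mm thick; origin on the desk under its centre. The mould and the mat may change places.
- casting0: plaster casting, a small wall block 36 mm (x) by 20 mm (y), 28 mm high: body 22 mm high with a 24 by 20 mm ridge, 6 mm high, on top; 45 g. Origin at the centre of its underside, z up while it stands. At the start it stands in a pocket of the mould, its x along the mould's x, 2 mm play all round, its top 44 mm above the desk (17 mm out of the mould). May be absent.
- casting0_mid (a point): centre of casting0, 14 mm above its underside
- casting1: another casting like casting0; may be absent
- casting1_mid (a point): centre of casting1, 14 mm above its underside
- casting2: another casting like casting0; may be absent
- casting2_mid (a point): centre of casting2, 14 mm above its underside
- casting3: another casting like casting0; may be absent
- casting3_mid (a point): centre of casting3, 14 mm above its underside
- pot_small: squat paint pot, 40 mm across, 38 mm tall, at the front left of the desk, the smaller of two; origin under its centre. To be left alone.
- cup: tiny plastic cup, 22 mm across, 18 mm tall, near the front edge; origin under its centre. To be left alone.
- pot_large: squat paint pot, 42 mm across, 46 mm tall, at the front left of the desk; origin under its centre. To be left alone.
- rock: sculpted putty rock on a stub, 53 mm across, 49 mm tall, behind the track; origin under its centre. To be left alone.
- glue: glue bottle with a long nozzle, 33 mm across, 107 mm tall, behind the track; origin under its centre. To be left alone.

How it is judged:
By the outcome, as a careful person would: the job done as asked, in the order asked, and still so for the second after the job is handed in, with the robot touching nothing.
Of casting0, casting1, casting2, casting3 only 3 to 4 are there at a start; the rules pass over those that are not, and their reading is None.
At some moment in a run one of casting0, casting1, casting2, casting3, tray may be knocked a few centimetres aside while the robot is not near it.
Once in a run the grip may slacken for a moment while it holds something.
It also fails if it takes over 208 s, if anything falls off the work surface, if the arm or the gripper's body presses on something with over 40 N, if the wrist force passes 120 N, or if a joint passes its speed limit or range.

## Working session

There is one attempt and no reset: what is moved stays moved. The work goes in short steps, each a Python script; the robot and the scene stay as the last script left them, time stands still between calls to the robot, and variables do not carry over. Pictures are saved under pics/ and viewed, at most 16 in all, crops included, and the job is handed in when it is done.

```bash
ls; mkdir -p pics
python3 - <<'E'
from rig import robot,get_obs,eyes
import cv2,numpy as np
o=get_obs(); print({k:np.round(v,3) for k,v in o.items()}, robot.tcp_to_grasp)
for n in("scene","top"):
    p,d=eyes.capture(n); cv2.imwrite(f"pics/{n}0.png",p[:,:,::-1]); np.save(f"pics/{n}0.npy",d)
    c=eyes.camera_params(n); print(n,c)
    for t in["track","track_bed","track_stop","tray","tray_grip","mould","mat","casting0"]:
        print(t,[(np.round(r["centre"],1).tolist(),round(r["confidence"],2)) for r in eyes.mark_of(n,t)][:5])
E
```

```text
pics
{'clock': np.float64(0.0), 'qpos': array([ 1.286,  0.322, -0.07 ,  1.452,  0.023,  1.371, -0.057]), 'qvel': array([-0.001, -0.001, -0.002,  0.002,  0.   , -0.   ,  0.   ]), 'joint_efforts': array([ 1.0000e-03, -4.9129e+01, -4.0400e-01, -3.1253e+01, -6.4000e-02,
        4.4000e-02,  0.0000e+00]), 'ee_pos': array([ 0.191, -0.621,  0.221]), 'ee_rot': array([-3.105e+00, -4.670e-01,  1.000e-03]), 'wrist_force': array([-0.797,  0.411, -0.331]), 'wrist_torque': array([0.017, 0.046, 0.008]), 'finger_force': np.float64(0.0), 'grip_width': np.float64(0.087)} -0.0187
scene {'K': array([[492.58255077,   0.        , 320.60576536],
       [  0.        , 492.58255077, 195.71502105],
       [  0.        ,   0.        ,   1.        ]]), 'position': array([ 1.55912451, -0.62659298,  0.70571156]), 'rotation': array([-1.88211273, -0.95125557,  0.5587756 ])}
track [([232.2, 310.4], 0.82), ([220.1, 249.0], 0.49)]
track_bed [([222.9, 309.1], 0.6)]
track_stop []
tray [([221.2, 309.1], 0.75), ([190.6, 304.9], 0.69)]
tray_grip [([174.1, 302.5], 0.89)]
mould [([247.3, 350.5], 0.72), ([215.7, 248.2], 0.63)]
mat [([250.3, 352.4], 0.33)]
casting0 [([214.0, 264.5], 0.69), ([205.9, 235.0], 0.52), ([205.0, 251.0], 0.5), ([220.1, 251.5], 0.4)]
top {'K': array([[413.06130153,   0.        , 319.32244311],
       [  0.        , 413.06130153, 196.26023944],
       [  0.        ,   0.        ,   1.        ]]), 'position': array([0.52058321, 0.11094213, 0.98627698]), 'rotation': array([-2.1707888 ,  2.15557799, -0.08152995])}
track [([180.7, 367.1], 0.57), ([173.8, 295.9], 0.37)]
track_bed []
track_stop [([174.8, 298.9], 0.83), ([249.4, 326.6], 0.29)]
tray [([249.4, 324.2], 0.87), ([125.5, 406.2], 0.28)]
tray_grip [([248.1, 321.3], 0.96)]
mould [([256.3, 399.6], 0.83), ([241.6, 390.2], 0.72)]
mat []
casting0 [([242.3, 389.2], 0.56), ([268.1, 416.9], 0.55), ([274.7, 395.2], 0.54), ([237.2, 412.8], 0.54)]
```

View pics/top0.png

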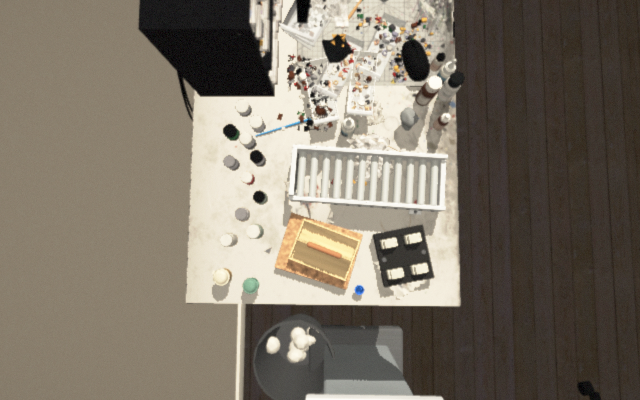

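View pics/scene0.png

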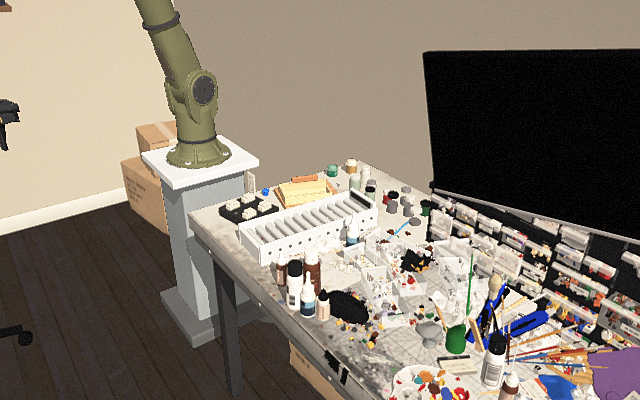

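The top view shows the track along y, with the stop plate at the left end (298,175) and the low bar at the right (443,182). The tray on its mat is at (320,250) and the mould, with four castings, at (403,256). The scene view shows the same layout. Next I measure with depth.

```bash
cat > h.py <<'E'
from rig import robot,get_obs,eyes,job
import cv2,numpy as np
from scipy.spatial.transform import Rotation as R
def cam(n):
    c=eyes.camera_params(n); return c["K"],np.array(c["position"]),R.from_rotvec(c["rotation"]).as_matrix()
def cloud(n,d):
    K,p,M=cam(n); v,u=np.mgrid[:d.shape[0],:d.shape[1]]
    return np.stack([(u-K[0,2])/K[0,0]*d,(v-K[1,2])/K[1,1]*d,d],-1)@M.T+p
def at_z(n,rc,z):
    K,p,M=cam(n); r=M@np.array([(rc[1]-K[0,2])/K[0,0],(rc[0]-K[1,2])/K[1,1],1]); return p+r*(z-p[2])/r[2]
def pix(n,P):
    K,p,M=cam(n); q=(np.asarray(P)-p)@M; return q[...,:2]/q[...,2:]@np.diag([K[0,0],K[1,1]])+K[:2,2]
def rect(P):  # xy points -> centre, sizes (long, short), angle of the long side
    c,(w,h),a=cv2.minAreaRect((P[:,:2]*1000).astype(np.float32))
    if w<h: w,h,a=h,w,a+90
    return np.round(c,1),round(w,1),round(h,1),round((a+90)%180-90,1)
def box(C,xy,r,z0,z1): # cloud points in a circle and height band
    m=(np.hypot(C[...,0]-xy[0],C[...,1]-xy[1])<r)&(C[...,2]>z0)&(C[...,2]<z1); return m
E
python3 - <<'E'
from h import *
d=np.load("pics/top0.npy"); C=cloud("top",d); p=cv2.imread("pics/top0.png"); hsv=cv2.cvtColor(p,cv2.COLOR_BGR2HSV)
tr=at_z("top",(250,320),.03)[:2]; mo=at_z("top",(256,403),.027)[:2]; tk=at_z("top",(178,369),.05)[:2]
print(tr,mo,tk)
def show(name,m):
    n,l,s,_=cv2.connectedComponentsWithStats(m.astype(np.uint8))
    k=1+np.argmax(s[1:,4]); P=C[l==k]; print(name,(l==k).sum(),rect(P),"z",np.round(np.percentile(P[:,2],[5,50,95]),4))
sat=hsv[...,1]>70
show("mat+tray colour",box(C,tr,.16,.009,.1)&sat)
show("mat+tray h",box(C,tr,.14,.009,.1))
show("tray rim",box(C,tr,.12,.027,.1))
show("handle",box(C,tr,.12,.065,.1))
show("mould",box(C,mo,.1,.018,.06))
m=box(C,mo,.08,.035,.06); n,l,s,c=cv2.connectedComponentsWithStats(m.astype(np.uint8))
for k in range(1,n):
    P=C[l==k]; print("cast",s[k,4],rect(P),P[:,:2].mean(0).round(4),np.median(P[:,2]).round(4))
show("track",box(C,tk,.22,.030,.09))
show("stop",box(C,tk,.25,.060,.09))
z=C[box(C,tk,.05,.0,.09)][:,2]; print(np.histogram(z,12))
b=cv2.resize(p[120:310,215:465],None,fx=3.2,fy=3.2,interpolation=cv2.INTER_CUBIC); cv2.imwrite("pics/crop0.png",b)
E
```

```text
[0.48777377 0.12773558] [ 0.47566375 -0.06262875] [0.6524234  0.01683973]
mat+tray colour 4154 (array([486. , 132.2]), 175.5, 134.2, 73.6) z [0.0142 0.0192 0.0633]
mat+tray h 5473 (array([523.5, 125.7]), 210.0, 186.3, -16.2) z [0.0135 0.0194 0.0584]
tray rim 652 (array([489.5, 118.6]), 139.9, 98.2, 69.5) z [0.0331 0.0395 0.079 ]
handle 201 (array([489.7, 118.7]), 79.6, 11.9, 69.3) z [0.0737 0.0775 0.0802]
mould 2708 (array([476.3, -63.9]), 124.3, 116.4, 11.6) z [0.0241 0.0278 0.0446]
cast 140 (array([516.3, -83.9]), 35.9, 19.7, -78.4) [ 0.5164 -0.0834] 0.0426
cast 143 (array([505.3, -29.4]), 36.2, 19.7, -78.0) [ 0.5051 -0.0286] 0.0435
cast 143 (array([448. , -98.2]), 35.7, 20.1, -77.9) [ 0.4482 -0.0972] 0.043
cast 148 (array([436.7, -43.6]), 36.0, 20.1, -77.7) [ 0.4366 -0.0429] 0.043
track 6789 (array([667.4,  18.8]), 354.4, 158.3, 86.4) z [0.0342 0.0412 0.0596]
stop 310 (array([664.3, 188.9]), 106.4, 15.3, -3.7) z [0.063  0.0677 0.0707]
(array([142,  22,  28,  36,  39,  41,  25,  28,  51, 214, 546, 177]), array([2.24016857e-06, 3.79748541e-03, 7.59273066e-03, 1.13879759e-02,
       1.51832211e-02, 1.89784664e-02, 2.27737116e-02, 2.65689569e-02,
       3.03642021e-02, 3.41594474e-02, 3.79546926e-02, 4.17499379e-02,
       4.55451831e-02]))
```

View pics/crop0.png

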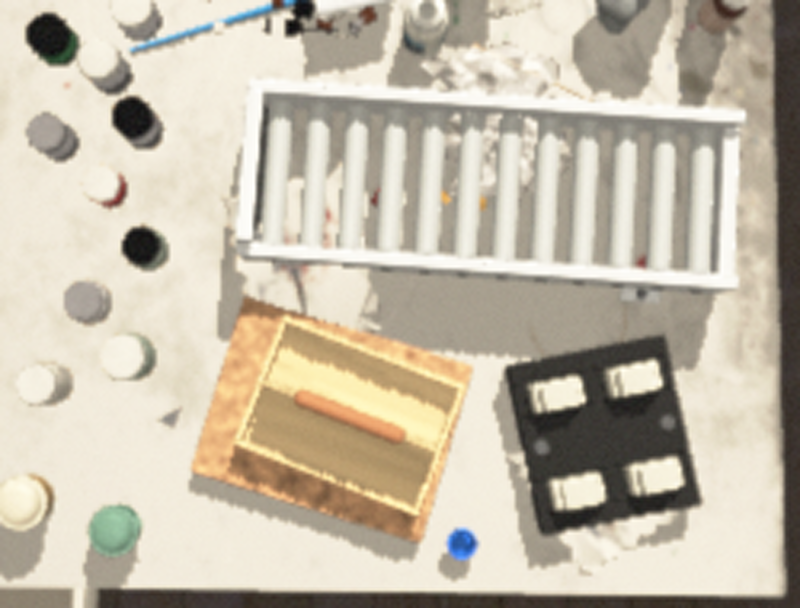

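The crop agrees with the depth fits:

| Thing | Centre (mm) | Angle | Check |
|---|---|---|---|
| Tray | (489.6, 118.7) | 69.4° | size matches |
| Mat | (486, 132) | 73.6° | size matches |
| Mould | (476, -64) | long side (y) at 11.6° | size matches |
| Castings | four found | about -78° | sizes match |
| Track | still to refine | 86.4° | stop at +y |

Next I refine the track from its rails and move the tray.

```bash
cat >> h.py <<'E'
def rot(phi): # tool down, finger line (tool y) at world angle phi (deg)
    a=np.radians(phi); c,s=np.cos(a),np.sin(a)
    return R.from_matrix(np.array([[-s,c,0],[c,s,0],[0,0,-1]])).as_rotvec()
def best(pos,phi): # the half turn with the smaller joint change
    q0=np.array(get_obs()["qpos"]); o=[]
    for f in(phi,phi+180):
        q=robot.inverse_kinematics(pos,rot(f))
        if q is not None: o.append((abs(np.array(q)-q0).max(),f))
    return rot(min(o)[1])
def state(s=""):
    o=get_obs(); print(s,"t",round(float(o["clock"]),1),"pos",np.round(o["ee_pos"],4),"w",round(float(o["grip_width"]),4),"ff",round(float(o["finger_force"]),1),"F",np.round(o["wrist_force"],1)); return o
def handle(C,xy,zb,r=.12): # tray with its underside at zb: rect of the handle and of the tray top
    return rect(C[box(C,xy,r,zb+.05,zb+.075)]),rect(C[box(C,xy,r,zb+.017,zb+.075)])
E
python3 - <<'E'
from h import *
p,d=eyes.capture("top"); C=cloud("top",d)
a=np.radians(86.35); ex=np.array([np.cos(a),np.sin(a)]); ey=np.array([-ex[1],ex[0]])
c0=np.array([.6535,.0182]); L=C[...,:2]-c0; u=L@ex; v=L@ey
m=(abs(u)<.185)&(abs(v)<.075)&(C[...,2]>.05)&(C[...,2]<.075); print("rails",rect(C[m]))
for s in(1,-1):
    k=m&(v*s>.045)&(abs(u)<.15); print(s,np.polyfit(u[k],v[k],1),v[k].min(),v[k].max())
print(handle(C,(.49,.119),.016))
t=np.array([.4896,.1187]); 
z=.0505
rv=best([*t,.12],-20.6); robot.move_pose([*t,.12],rv); state("above")
robot.set_gripper(.05); robot.move_l([*t,z],rv,.12); robot.set_gripper(0); state("grip")
robot.move_l([*t,z+.07],rv,.12); state("up")
E
```

```text
rails (array([654.3,  19.9]), 353.5, 128.5, 86.3)
1 [0.00070972 0.05855643] 0.05298709352521703 0.06350328616880507
-1 [-0.00016138 -0.05896272] -0.06491319137871726 -0.05387487146156339
((array([489.6, 118.7]), 79.5, 12.0, 69.3), (array([523.5, 111.9]), 171.2, 152.6, -17.8))
above t 3.8 pos [0.4901 0.1177 0.12  ] w 0.0871 ff 0.0 F [ 0.1 -0.3 -0. ]
grip t 6.2 pos [0.4898 0.1186 0.0506] w 0.0116 ff 30.0 F [ 0.4 -0.6  0.3]
up t 6.9 pos [0.489  0.1182 0.1199] w 0.0117 ff 30.0 F [-0.1 -0.5 -2.3]
```

```bash
cat >> h.py <<'E'
TA=86.35; _a=np.radians(TA); EX=np.array([np.cos(_a),np.sin(_a)]); EY=np.array([-EX[1],EX[0]]); TC=np.array([.6536,.0193])
def trk(x,y=0): return TC+x*EX+y*EY
def tl(P): return np.array([(np.asarray(P)-TC)@EX,(np.asarray(P)-TC)@EY])
E
python3 - <<'E'
from h import *
t=trk(-.085); rv=rot(-20.6); rv=best([*t,.135],TA-90)
robot.move_l([.57,.04,.135],best([.57,.04,.135],TA-90),.2); robot.move_l([*t,.135],rv,.2); state("over"); 
robot.move_l([*t,.085],rv,.12); hit=robot.move_l([*t,.0735],rv,.04,threshold=4); state(f"down {hit}")
robot.set_gripper(.04); state("open"); robot.move_l([*t,.14],rv,.15)
robot.move_l([.62,.16,.2],rv,.3)
p,d=eyes.capture("top"); np.save("pics/top1.npy",d); cv2.imwrite("pics/top1.png",p[:,:,::-1]); C=cloud("top",d); state()
h=rect(C[box(C,t,.09,.041+.05,.041+.075)]); print("handle",h,tl(h[0]/1000))
hsv=cv2.cvtColor(p[:,:,::-1].copy(),cv2.COLOR_BGR2HSV)
m=box(C,(.486,.132),.12,.009,.03)&(hsv[...,1]>70); print("mat",rect(C[m]),m.sum())
m=box(C,(.476,-.064),.08,.035,.06); n,l,s,c=cv2.connectedComponentsWithStats(m.astype(np.uint8))
for k in range(1,n): print("cast",s[k,4],rect(C[l==k]))
cv2.imwrite("pics/crop1.png",cv2.resize(p[120:310,215:465,::-1],None,fx=3.2,fy=3.2))
E
```

```text
over t 8.4 pos [ 0.6474 -0.0633  0.135 ] w 0.012 ff 30.0 F [ 0.2  0.9 -3.6]
down True t 9.3 pos [ 0.6494 -0.0654  0.0755] w 0.0119 ff 30.0 F [-1.2  0.2  4.8]
open t 10.1 pos [ 0.6479 -0.0655  0.0736] w 0.0401 ff 0.0 F [-0.1 -0.3  0.5]
 t 11.7 pos [0.6205 0.1569 0.1988] w 0.0398 ff 0.0 F [ 0.3 -1.5 -0.5]
handle (array([648.3, -65.1]), 79.7, 12.3, 86.2) [-8.45662047e-02 -8.37761456e-05]
mat (array([471.6, 160.7]), 129.2, 89.7, 73.3) 1285
cast 136 (array([516.6, -84.5]), 35.0, 19.4, -78.4)
cast 17 (array([ 453.1, -112.8]), 17.1, 6.2, 36.1)
```

View pics/crop1.png

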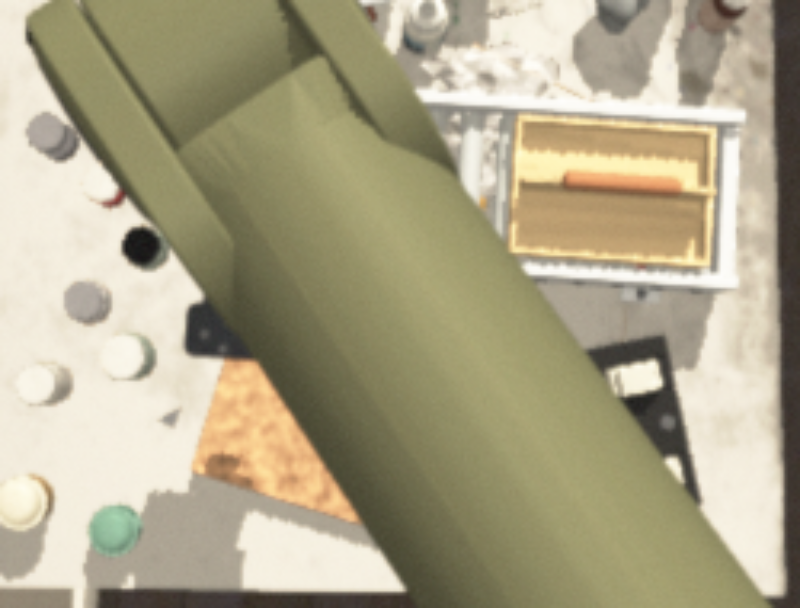

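The crop shows the tray standing straight on the rollers at the low bar, track x = -84.6 mm, centred. The arm hides the mould from the top camera here. First casting next, checking with the scene camera too.

```bash
cat >> h.py <<'E'
CAST=np.array([[.5163,-.0839],[.5053,-.0291],[.448,-.0979],[.4367,-.0434]])
SLOT=np.array([[-.036,.024],[-.036,-.024],[.036,.024],[.036,-.024]])
def seen(cams=("scene","top"),tray=-.0846):
    for n in cams:
        p,d=eyes.capture(n); C=cloud(n,d); o=[]
        for c in CAST:
            P=C[box(C,c,.02,.034,.05)]; o.append((len(P),(P[:,:2].mean(0)*1000).round(0).tolist() if len(P) else 0))
        m=box(C,trk(tray),.1,.091,.11); 
        print(n,o,"handle",tl(rect(C[m])[0]/1000).round(4) if m.sum()>40 else None, rect(C[m])[1:] if m.sum()>40 else m.sum())
    return p,d,C
def pick(i,xy=None,z=.031,phi=11.8):
    c=CAST[i] if xy is None else np.array(xy)
    rv=best([*c,.12],phi); robot.move_pose([*c,.12],rv); robot.set_gripper(.044)
    robot.move_l([*c,.06],rv,.2); hit=robot.move_l([*c,z],rv,.08,threshold=8); robot.set_gripper(0); o=state(f"pick{i} {hit}")
    robot.move_l([*c,.13],rv,.2); o=state("up"); return o["grip_width"]
def place(j,tx=-.0846,ty=0.,z=.0605):
    s=trk(tx+SLOT[j][0],ty+SLOT[j][1]); rv=best([*s,.13],TA); robot.move_pose([*s,.13],rv); state("over")
    if get_obs()["grip_width"]<.015: print("LOST"); return
    robot.move_l([*s,.085],rv,.2); hit=robot.move_l([*s,z],rv,.05,threshold=3); o=state(f"place{j} {hit}")
    if o["ee_pos"][2]>z+.006: print("HIGH - stop"); return
    robot.set_gripper(.029); robot.move_l([*s,.13],rv,.2); state("done")
E
python3 - <<'E'
from h import *
seen(("scene",))
pick(0)
seen(("scene","top"))
place(0)
p,d,C=seen(("scene","top"))
cv2.imwrite("pics/crop2.png",cv2.resize(p[120:310,215:465,::-1],None,fx=3.2,fy=3.2))
E
```

```text
scene [(74, [522.0, -87.0]), (71, [510.0, -33.0]), (69, [453.0, -101.0]), (70, [442.0, -46.0])] handle [-0.0879 -0.0042] (78.1, 18.8, -88.4)
pick0 False t 14.7 pos [ 0.5165 -0.084   0.0312] w 0.0199 ff 30.0 F [ 1.1 -0.1  0.9]
up t 15.3 pos [ 0.5155 -0.0843  0.1292] w 0.0199 ff 30.0 F [-1.2 -0.3 -1.1]
scene [(0, 0), (65, [510.0, -33.0]), (70, [453.0, -101.0]), (67, [442.0, -46.0])] handle [-0.0865 -0.0037] (78.3, 16.4, 85.0)
top [(0, 0), (142, [505.0, -29.0]), (85, [446.0, -92.0]), (149, [437.0, -43.0])] handle [-0.0849 -0.0002] (79.7, 12.5, 86.1)
over t 16.5 pos [ 0.6214 -0.099   0.1292] w 0.0197 ff 30.0 F [-1.   0.3 -1.1]
place0 True t 17.1 pos [ 0.6214 -0.0997  0.0799] w 0.02 ff 30.0 F [-0.8 -0.5 -0.3]
HIGH - stop
scene [(0, 0), (17, [508.0, -36.0]), (39, [455.0, -108.0]), (12, [442.0, -52.0])] handle [-0.0958  0.0074] (96.8, 46.7, 77.0)
top [(0, 0), (142, [505.0, -29.0]), (148, [448.0, -97.0]), (152, [437.0, -43.0])] handle [-0.1028  0.0164] (74.4, 15.7, 51.6)
```

View pics/crop2.png

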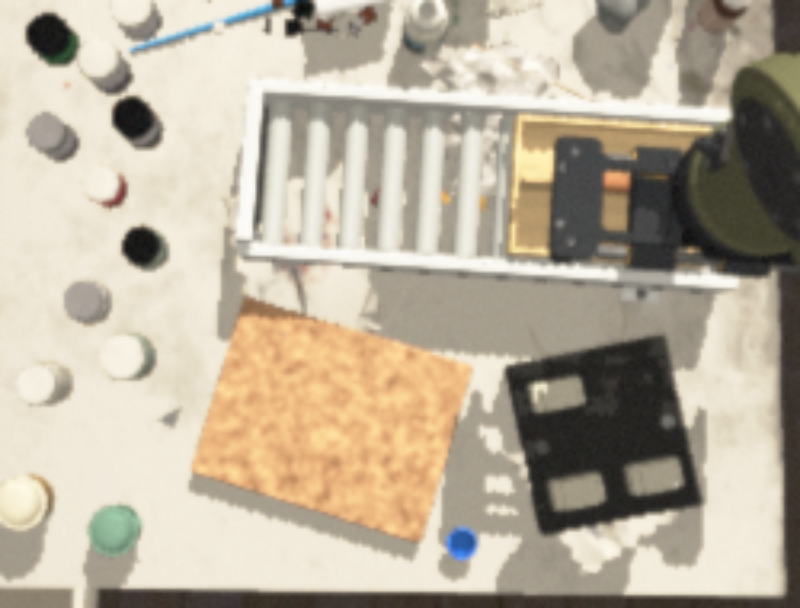

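The view shows the mat fully clear and the gripper holding the casting over the tray's near bay. The stop at 80 mm was probably a spurious force trigger, since the force reads about 0. I lower again and use this clear view to measure the mat.

```bash
sed -i 's/robot.move_l(\[\*s,.085\],rv,.2); hit=robot.move_l(\[\*s,z\],rv,.05,threshold=3)/robot.move_l([*s,.085],rv,.2); robot.hold(.3); hit=robot.move_l([*s,z],rv,.04,threshold=5)/' h.py
python3 - <<'E'
from h import *
place(0)
p,d=eyes.capture("top"); C=cloud("top",d); hsv=cv2.cvtColor(p[:,:,::-1].copy(),cv2.COLOR_BGR2HSV)
m=box(C,(.486,.132),.13,.009,.03)&(hsv[...,1]>70); print("mat",rect(C[m]),m.sum())
pick(1); p,d,C=seen(("top",)); cv2.imwrite("pics/crop3.png",cv2.resize(p[120:310,300:465,::-1],None,fx=3.2,fy=3.2))
E
```

```text
over t 17.5 pos [ 0.6234 -0.0991  0.1324] w 0.0194 ff 30.0 F [-0.3 -0.2 -0.8]
place0 True t 18.7 pos [ 0.6219 -0.0996  0.0626] w 0.0201 ff 30.0 F [ 1.6  0.3 -0.3]
done t 19.7 pos [ 0.6222 -0.0996  0.1307] w 0.0293 ff 0.0 F [ 0.  -0.7 -0.1]
mat (array([497.6, 111.8]), 208.4, 167.6, 73.5) 4343
pick1 False t 23.0 pos [ 0.5055 -0.0292  0.0312] w 0.0193 ff 30.0 F [ 0.3 -0.6  1.1]
up t 23.6 pos [ 0.5046 -0.0296  0.1291] w 0.0198 ff 30.0 F [-0.1  1.1 -0.8]
top [(0, 0), (0, 0), (0, 0), (24, [432.0, -29.0])] handle [-0.0825  0.0002] (85.5, 12.4, 86.0)
```

View pics/crop3.png

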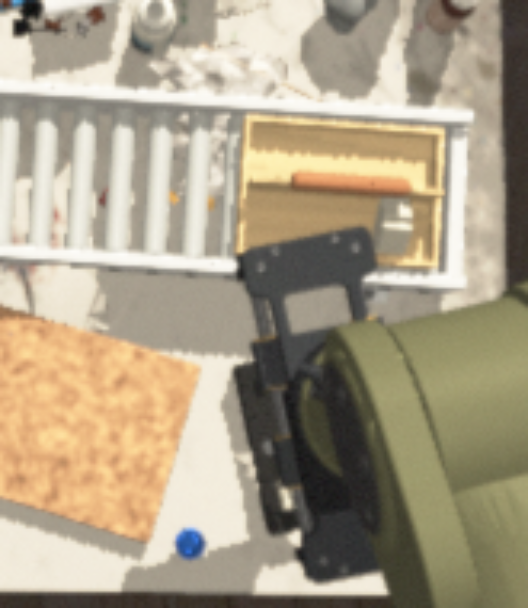

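The first casting stands in the bay at about (397,225), and the tray hasn't moved. I carry on, stopping if a grip reads wrong.

Run:
```python
from h import *
place(1); p,d,C=seen(("scene","top"))
hsv=cv2.cvtColor(p[:,:,::-1].copy(),cv2.COLOR_BGR2HSV)
m=box(C,(.486,.132),.13,.010,.022)&(hsv[...,1]>70); n,l,s,_=cv2.connectedComponentsWithStats(cv2.morphologyEx(m.astype(np.uint8),cv2.MORPH_OPEN,np.ones((5,5))))
k=1+np.argmax(s[1:,4]); print("mat",rect(C[l==k]),s[k,4])
if pick(2)>.017:
    p,d,C=seen(("scene",)); place(2); p,d,C=seen(("scene","top"))
    cv2.imwrite("pics/crop4.png",cv2.resize(p[120:310,300:465,::-1],None,fx=3.2,fy=3.2))
```

```text
over t 24.8 pos [ 0.6692 -0.1014  0.1293] w 0.0195 ff 30.0 F [ 0.2 -0.5  1.4]
place1 True t 26.0 pos [ 0.6693 -0.1027  0.0602] w 0.0195 ff 30.0 F [-1.2 -0.8  5.5]
done t 27.1 pos [ 0.6701 -0.1026  0.1307] w 0.0288 ff 0.0 F [ 0.6 -0.4 -0.4]
scene [(0, 0), (0, 0), (72, [453.0, -101.0]), (61, [443.0, -46.0])] handle [-0.0879 -0.0022] (78.7, 15.5, 86.8)
top [(0, 0), (0, 0), (146, [448.0, -97.0]), (150, [437.0, -43.0])] handle [-0.0849  0.002 ] (79.2, 12.3, 84.4)
mat (array([486. , 131.8]), 175.5, 134.0, 73.7) 4274
pick2 False t 30.2 pos [ 0.4481 -0.098   0.0312] w 0.0194 ff 30.0 F [-1.2 -0.4  1.1]
up t 30.8 pos [ 0.4473 -0.0984  0.1294] w 0.0199 ff 30.0 F [-0.9  0.5 -1.6]
scene [(0, 0), (0, 0), (0, 0), (64, [442.0, -46.0])] handle [-0.0861 -0.0017] (80.9, 16.0, 88.0)
over t 31.7 pos [ 0.6253 -0.027   0.1288] w 0.0191 ff 30.0 F [-0.3 -0.8  0.3]
place2 False t 33.1 pos [ 0.6269 -0.0278  0.0605] w 0.0198 ff 30.0 F [ 0.5 -0.3 -0.9]
done t 34.1 pos [ 0.6268 -0.0278  0.1306] w 0.0286 ff 0.0 F [-0.  -0.3 -0.6]
scene [(0, 0), (0, 0), (0, 0), (66, [442.0, -47.0])] handle [-0.0855 -0.0027] (79.1, 15.4, 84.8)
top [(0, 0), (0, 0), (0, 0), (150, [437.0, -43.0])] handle None 0
```

View pics/crop4.png

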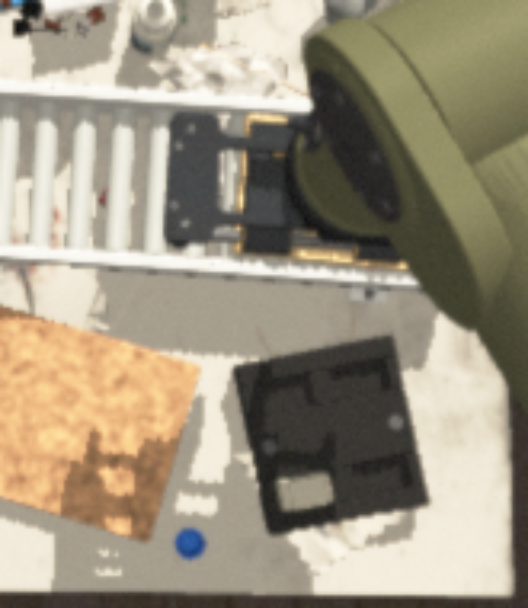

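The mould holds only the last casting, at about (305,492). Its handle fit suggests the tray has turned about 2°, so I pick the last casting and re-measure the tray before placing.

Run:
```python
from h import *
print(pick(3)); 
c=CAST[3]; robot.move_l([.47,.03,.14],None,.25); p,d,C=seen(("scene","top"))
cv2.imwrite("pics/crop5.png",cv2.resize(p[140:220,360:460,::-1],None,fx=6,fy=6))
m=box(C,trk(-.0846),.1,.055,.11)&(abs((C[...,:2]-TC)@EY)<.0495)
print(rect(C[m]),tl(rect(C[m])[0]/1000)); state()
```

```text
pick3 False t 37.2 pos [ 0.4369 -0.0435  0.0312] w 0.0198 ff 30.0 F [-0.9 -0.5  1.8]
up t 37.9 pos [ 0.4361 -0.0439  0.1294] w 0.0197 ff 30.0 F [ 0.1  0.3 -0.4]
0.019730859810467773
scene [(0, 0), (0, 0), (0, 0), (0, 0)] handle [-0.0862 -0.0028] (81.0, 17.2, 86.9)
top [(0, 0), (0, 0), (0, 0), (0, 0)] handle [-0.0857  0.0014] (82.1, 12.3, 84.5)
(array([647.7, -64.8]), 140.8, 98.6, 84.9) [-0.08430501  0.00053411]
 t 38.5 pos [0.4688 0.0294 0.1387] w 0.0199 ff 30.0 F [0.  0.4 0.7]
```

View pics/crop5.png

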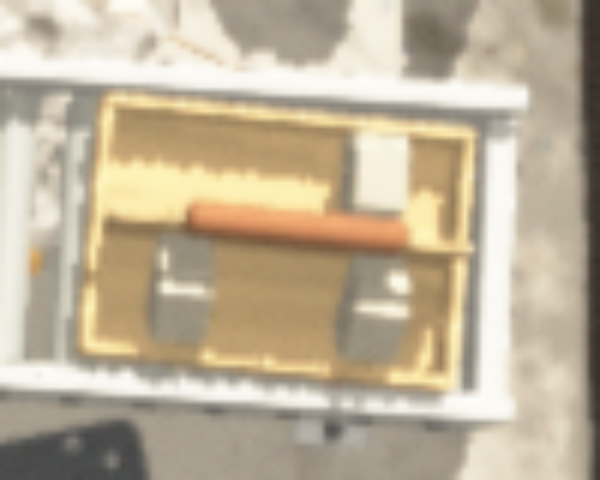

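Three castings are in the tray, at (180,285), (378,305) and (380,170). The tray is turned about -1.6°, centre y about +1 mm. I place the last casting at that angle.

```bash
sed -i 's/def place(j,tx=-.0846,ty=0.,z=.0605):/def place(j,tx=-.0846,ty=0.,z=.0605,dphi=0):/; s/rv=best(\[\*s,.13\],TA);/rv=best([*s,.13],TA+dphi);/' h.py
python3 - <<'E'
from h import *
place(3,-.0852,0,dphi=-1.6)
robot.move_l([.47,-.10,.16],None,.25); p,d,C=seen(("scene","top")); state()
cv2.imwrite("pics/crop6.png",cv2.resize(p[140:220,360:460,::-1],None,fx=6,fy=6))
L=(C[...,:2]-TC); 
for s in SLOT:
    m=(abs(L@EX+.0846-s[0])<.012)&(abs(L@EY-s[1])<.009)&(C[...,2]>.05); print(s,np.percentile(C[m][:,2],[10,50,90]).round(4))
E
```

```text
over t 39.4 pos [ 0.6736 -0.0312  0.1304] w 0.0198 ff 30.0 F [0.  0.5 0.1]
place3 True t 40.7 pos [ 0.6739 -0.0315  0.0602] w 0.0199 ff 30.0 F [-0.   0.2  5.4]
done t 41.7 pos [ 0.6747 -0.0313  0.1309] w 0.0289 ff 0.0 F [ 0.1 -0.8 -0.3]
scene [(0, 0), (0, 0), (0, 0), (0, 0)] handle [-0.0862 -0.001 ] (78.4, 15.4, 83.8)
top [(0, 0), (0, 0), (0, 0), (0, 0)] handle [-0.0836  0.0028] (77.7, 12.7, 85.6)
 t 43.1 pos [ 0.4703 -0.0994  0.1599] w 0.0292 ff 0.0 F [-0.1 -0.2  0. ]
[-0.036  0.024] [0.0699 0.0831 0.0864]
[-0.036 -0.024] [0.0645 0.0729 0.0751]
[0.036 0.024] [0.0754 0.0831 0.0854]
[ 0.036 -0.024] [0.0689 0.0731 0.0748]
```

View pics/crop6.png

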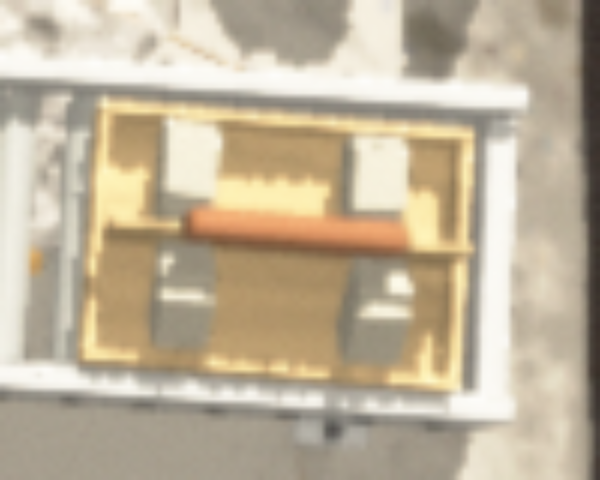

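The -y castings read the right height (73 mm). The +y pair read about 83 mm, so they may be tilted or caught on a wall. I check their height profile.

Run:
```python
from h import *
p,d=eyes.capture("top"); C=cloud("top",d); L=(C[...,:2]-TC); u=L@EX+.0846; v=L@EY
for s in SLOT:
    print(s)
    for y in np.arange(-.022,.023,.004):
        m=(abs(u-s[0])<.006)&(abs(v-s[1]-y)<.002)&(C[...,2]>.03); print(f"  {s[1]+y:.3f}",(C[m][:,2]*1000).round(0).astype(int))
p,d=eyes.capture("scene"); q=pix("scene",[*trk(-.085),.07]).astype(int); print(q)
cv2.imwrite("pics/crop7.png",cv2.resize(p[q[1]-35:q[1]+35,q[0]-50:q[0]+50,::-1],None,fx=7,fy=7,interpolation=cv2.INTER_CUBIC))
```

```text
[-0.036  0.024]
  0.002 [104 104 103 102 103 103 104 102]
  0.006 [101 105 103 105 103 102 100 104  71  73  74  73  73  47]
  0.010 [ 97  99 104 100  73  76  74  75  74  76]
  0.014 [79 77 78 80 81 81 78 81 80]
  0.018 [81 86 82 82 82 84 85 84 85]
  0.022 [86 85 89 82 83 86 82 82]
  0.026 [82 85 84 84 81 82 85 83 83]
  0.030 [87 86 85 86 85 84 86 84 86 84]
  0.034 [84 82 83 82 85 83 78 80 84 81 78 81]
  0.038 [79 78 80 77 79 81 76 78 77 76 78 75]
  0.042 [75 74 74 73 73 75 70 76 74 70 73]
  0.046 [66 69 68 73 70 71 46 44 45 44 42 45]
[-0.036 -0.024]
  -0.046 [63]
  -0.042 [63 63 64 67 61 61 64 64 62]
  -0.038 [67 62 69 68 66 67 66 68 66 67 66]
  -0.034 [74 73 73 72 78]
  -0.030 [70 72 72 74 74 73 74 74 72 72 71]
  -0.026 [72 74 71 73 74 73 72 74]
  -0.022 [75 75 74 73 72 73 75]
  -0.018 [73 75 74 75 74 72 73 72 72 70 75]
  -0.014 [71 75 74 76 77 74 73 73 74 75 71 74]
  -0.010 [72 75 72 71 73 72 69 70 68 68 70]
  -0.006 []
  -0.002 [104 104 103]
[0.036 0.024]
  0.002 [100 103 107 105 106  87 102 100 103 102 104  87  86]
  0.006 [ 99 104  99 101 102  78  78  96 100 102 102 102  72  72 
[... 190 characters left out ...]
3 85 87 85 86 83]
  0.030 [86 85 88 84 86 81 83 82 85 85 85]
  0.034 [83 83 79 82 81 80 80 80 82 77 79]
  0.038 [75 76 79 76 78 76 75 72 75 76]
  0.042 [72 74 74 73 74 75 71 70 72 72 75 70 44 45 43 44 46]
  0.046 [58 60 65 48 46]
[ 0.036 -0.024]
  -0.046 [64 64 66 64 59 63]
  -0.042 [62 63 65 64 67 66 67 60]
  -0.038 [69 68 68 67 66 66 67 67 68]
  -0.034 [73 73 75 69 71 75 74 72 76]
  -0.030 [71 71 76 75 73 74 74 73]
  -0.026 [74 74 76 72 73 72 70 72 74]
  -0.022 [74 74 76 74 74 72 72 70 75 75 69]
  -0.018 [73 72 72 78 78 73 73 74 73 70 74]
  -0.014 [74 75 72 79 74 74 74 73 73]
  -0.010 [74 68 66 66 68 66 66 68 70 66 68 67]
  -0.006 [69 66 67 67 59 59 58]
  -0.002 [102  99 101 105]
[280 219]
```

View pics/crop7.png

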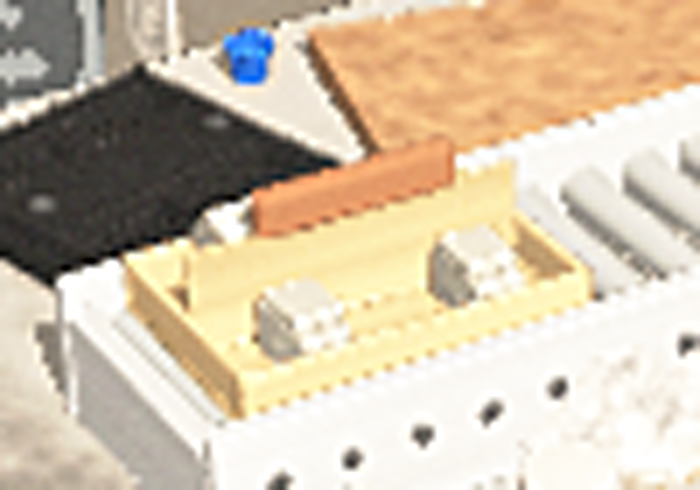

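The profiles put the +y castings about 10 mm high but level. The scene crop shows both -y castings standing, with the +y pair hidden behind the tall partition. A gentle touch with shut fingers will settle whether they stand on the floor.

Run:
```python
from h import *
p,d=eyes.capture("scene"); C=cloud("scene",d)-[.005,-.0035,0]; L=(C[...,:2]-TC); u=L@EX+.0846; v=L@EY
for s in SLOT:
    m=(abs(u-s[0])<.014)&(abs(v-s[1])<.02)&(C[...,2]>.06); print(s,m.sum(),np.sort(C[m][:,2]*1000).round(0)[-12:])
robot.set_gripper(0)
for j in (0,2,1):
    s=trk(-.0846+SLOT[j][0],SLOT[j][1]); rv=best([*s,.12],TA); robot.move_pose([*s,.12],rv); robot.move_l([*s,.095],rv,.15); robot.hold(.4)
    hit=robot.move_l([*s,.068],rv,.03,threshold=3); state(f"touch{j} {hit}"); robot.move_l([*s,.12],rv,.2)
```

```text
[-0.036  0.024] 117 [ 94.  95.  97. 102. 102. 103. 103. 103. 103. 103. 104. 105.]
[-0.036 -0.024] 119 [75. 75. 75. 75. 75. 75. 75. 76. 76. 76. 76. 76.]
[0.036 0.024] 52 [ 88.  89.  94. 100. 101. 102. 102. 102. 103. 103. 104. 107.]
[ 0.036 -0.024] 114 [74. 74. 74. 75. 75. 75. 75. 75. 76. 76. 76. 77.]
touch0 True t 46.0 pos [ 0.6227 -0.0995  0.0856] w 0.0006 ff 2.3 F [-0.4 -0.3  5. ]
touch2 True t 47.9 pos [ 0.6273 -0.0275  0.0855] w 0.0005 ff 2.1 F [-0.  -0.4  3.9]
touch1 True t 50.0 pos [ 0.6698 -0.1026  0.0735] w 0.0001 ff 2.7 F [-1.8  0.3  5.7]
```

Touch confirms it: the +y castings really sit 12 mm high. I check the bay's shape in the depth image of the empty tray.

Run:
```python
from h import *
robot.move_l([.47,-.10,.16],None,.25)
p,d=eyes.capture("top"); np.save("pics/top8.npy",d)
for f in("pics/top1.npy","pics/top8.npy"):
    C=cloud("top",np.load(f)); L=(C[...,:2]-TC); u=L@EX+.0846; v=L@EY; print(f)
    for y in np.arange(-.046,.047,.004):
        print(f"{y:.3f}",[int(np.nanmedian(C[m][:,2])*1000) if (m:=(abs(u-x)<.004)&(abs(v-y)<.002)).any() else -1 for x in np.arange(-.064,.065,.008)])
cv2.imwrite("pics/crop8.png",cv2.resize(p[150:220,362:457,::-1],None,fx=8,fy=8,interpolation=cv2.INTER_CUBIC))
```

```text
pics/top1.npy
-0.046 [60, 62, 61, 55, 56, 61, 62, 58, 56, 60, 61, 58, 56, 60, 58, 59, 55]
-0.042 [47, 45, 45, 46, 45, 45, 46, 46, 45, 45, 45, 46, 45, 45, 45, 45, 46]
-0.038 [48, 45, 44, 45, 44, 45, 44, 45, 46, 44, 45, 45, 45, 46, 44, 46, 53]
-0.034 [48, 43, 44, 45, 46, 45, 46, 45, 45, 45, 44, 46, 45, 46, 44, 43, 47]
-0.030 [46, 46, 45, 45, 44, 43, 45, 44, 45, 44, 45, 44, 46, 45, 46, 45, 43]
-0.026 [51, 44, 45, 44, 44, 44, 46, 46, 46, 44, 46, 45, 45, 47, 46, 45, 46]
-0.022 [47, 45, 45, 48, 45, 46, 46, 43, 45, 44, 46, 46, 46, 45, 44, 43, 54]
-0.018 [47, 44, 46, 45, 45, 44, 45, 45, 44, 45, 43, 45, 45, 45, 46, 43, 53]
-0.014 [48, 43, 45, 43, -1, -1, 44, 46, -1, -1, -1, 47, 43, 44, 45, 45, 47]
-0.010 [46, 45, -1, -1, -1, -1, -1, -1, -1, -1, -1, -1, 47, 44, 44, 45, 60]
-0.006 [64, -1, -1, 100, 101, 100, 102, 102, 99, 100, 102, 103, 99, 88, -1, -1, 54]
-0.002 [87, 89, 87, 100, 103, 104, 103, 103, 103, 103, 103, 103, 104, 100, 87, 87, 74]
0.002 [62, 59, 68, 49, 100, 58, 79, 77, 60, 101, 56, 78, 81, 74, 62, 67, 67]
0.006 [48, 46, 44, 46, 90, 48, 47, 95, 91, 47, 48, 94, 90, 46, 45, 45, 44]
0.0
[... 1895 characters left out ...]
, 99, 86, 76, 45, 46, 45]
0.014 [50, 45, 79, 78, 80, 69, 44, 44, 45, 43, 45, 80, 80, 80, 46, 45, 47]
0.018 [52, 47, 83, 83, 84, 47, 45, 43, 44, 46, 43, 83, 84, 85, 47, 45, 45]
0.022 [46, 44, 84, 84, 86, 61, 46, 45, 46, 44, 44, 84, 84, 83, 47, 45, 54]
0.026 [47, 45, -1, 82, 83, 61, 44, 44, 46, 45, 43, 82, 82, 84, 59, 44, 45]
0.030 [48, 44, 84, 85, 85, 63, 45, 45, 45, 45, 45, 83, 82, 84, 61, 45, 46]
0.034 [48, 45, -1, 81, 80, 53, 44, 45, 44, 45, 44, 46, 80, 79, 47, 44, 44]
0.038 [47, 46, 78, 76, 76, 50, 45, 44, 45, 44, 43, 73, 75, 76, 46, 44, 43]
0.042 [49, 45, 44, 74, 73, 45, 44, 46, 45, 45, 46, 59, 70, 71, 46, 44, 46]
0.046 [53, 46, 45, 68, 57, 46, 46, 45, 45, 54, 46, 48, 47, 62, 45, 44, 62]
```

View pics/crop8.png

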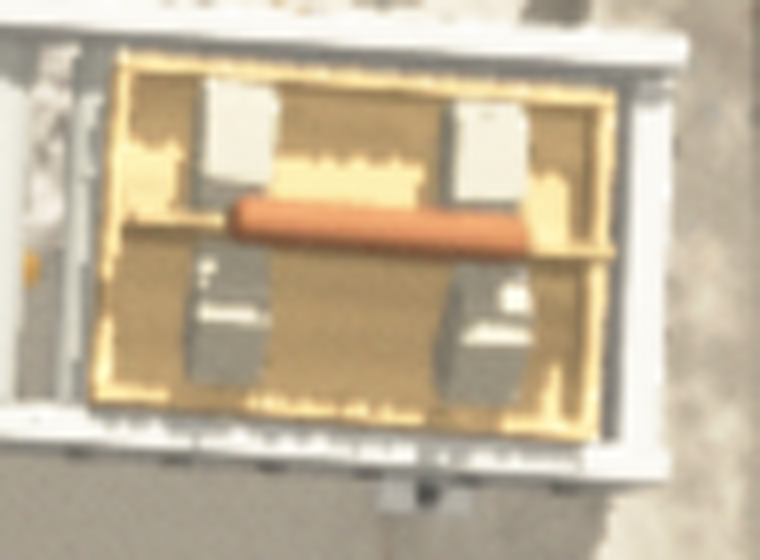

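The depth map settles it. Both +y castings lie tilted about 45°: peak 86 mm, 41 mm wide, matching a 36×28 block on its edge. Their inner ends caught the handle bar on the way down.

To mend each one:
1. Lift it out and release it on the empty mat, where its weight tips it back onto its base.
2. Regrip it across its 36 mm length.
3. Set it down along the bay, clear of the handle.

```bash
cat >> h.py <<'E'
def tilted(C,j):
    L=C[...,:2]-TC; u=L@EX; v=L@EY
    m=(C[...,2]>.068)&(v>.011)&(v<.05)&(abs(u+.0846-SLOT[j][0])<.022)
    return np.array([(u[m].min()+u[m].max())/2,(np.percentile(v[m],1)+np.percentile(v[m],99))/2]),u[m].max()-u[m].min(),np.median(u[m])
def toMat(j,c,spot,dphi=-1):
    s=trk(*c); rv=best([*s,.12],TA+dphi); robot.move_pose([*s,.12],rv); robot.set_gripper(.030)
    robot.move_l([*s,.085],rv,.15); robot.hold(.2); hit=robot.move_l([*s,.0605],rv,.05,threshold=8); state(f"in {hit}")
    robot.set_gripper(0); o=state("gripped"); o6=trk(c[0],c[1]+.006)
    robot.move_l([*o6,.0705],rv,.05); robot.move_l([*o6,.14],rv,.15); state("lifted")
    robot.move_l([*spot,.12],rv,.25); robot.move_l([*spot,.045],rv,.15); robot.hold(.2)
    hit=robot.move_l([*spot,.031],rv,.03,threshold=3); state(f"mat {hit}")
    robot.set_gripper(.05); robot.hold(.4); robot.move_l([*spot,.13],rv,.15)
def onMat(C):
    m=box(C,(.486,.132),.065,.026,.09); n,l,s,_=cv2.connectedComponentsWithStats(m.astype(np.uint8)); k=1+np.argmax(s[1:,4])
    P=C[l==k]; print("on mat",s[k,4],rect(P),np.percentile(P[:,2],[5,50,95]).round(4)); return rect(P)
E
python3 - <<'E'
from h import *
C=cloud("top",np.load("pics/top8.npy"))
for j in(0,2): print(j,tilted(C,j))
c,w,_=tilted(C,2)
toMat(2,c,(.486,.132)); robot.move_l([.47,-.10,.16],None,.25)
p,d=eyes.capture("top"); np.save("pics/top9.npy",d); C=cloud("top",d); onMat(C); state()
cv2.imwrite("pics/crop9.png",cv2.resize(p[150:310,270:465,::-1],None,fx=3.6,fy=3.6))
E
```

```text
0 (array([-0.11975387,  0.02846589]), np.float64(0.02082243563555812), np.float64(-0.11868251368822855))
2 (array([-0.04845721,  0.02745829]), np.float64(0.01997752991649248), np.float64(-0.048000348634942964))
in False t 54.6 pos [ 0.6231 -0.0272  0.0604] w 0.0302 ff 0.0 F [ 0.7  0.4 -0.1]
gripped t 55.0 pos [ 0.6233 -0.0273  0.0608] w 0.02 ff 30.0 F [ 0.3  0.5 -0.2]
lifted t 56.0 pos [ 0.6168 -0.0272  0.1394] w 0.0197 ff 30.0 F [-1.3  0.  -0.7]
mat True t 58.3 pos [0.486  0.1317 0.0315] w 0.0197 ff 30.0 F [-0.8  0.1  5.4]
on mat 142 (array([502.7, 131.1]), 34.2, 20.6, 0.3) [0.0365 0.0429 0.0466]
 t 61.4 pos [ 0.47   -0.0979  0.1597] w 0.0502 ff 0.0 F [ 0.2  0.5 -0.3]
```

View pics/crop9.png

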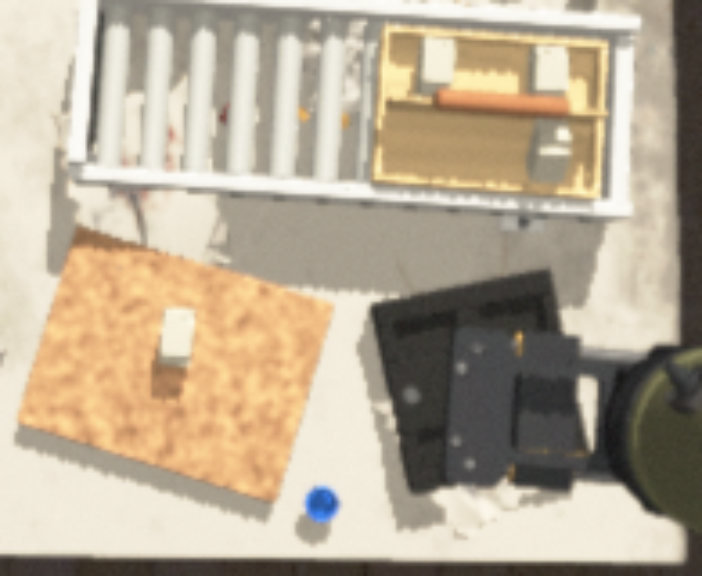

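The casting now stands upright on the mat at (178,337), top at 43–44 mm, and the others haven't moved. I regrip it lengthwise, place it along the bay, then take the second one to the mat.

```bash
cat >> h.py <<'E'
def regrip(r,slot,dphi=-1.):
    c=r[0]/1000; rv=best([*c,.1],r[3]); robot.move_pose([*c,.1],rv); robot.set_gripper(.052)
    robot.move_l([*c,.045],rv,.15); hit=robot.move_l([*c,.026],rv,.08,threshold=8); robot.set_gripper(0); state(f"regrip {hit}")
    robot.move_l([*c,.13],rv,.15); o=state("up")
    if not .034<o["grip_width"]<.038: print("BAD WIDTH"); return False
    s=trk(*slot); robot.move_l([.56,.06,.14],best([.56,.06,.14],TA+dphi),.25); rv=best([*s,.14],TA+dphi); robot.move_l([*s,.14],rv,.25); robot.move_l([*s,.085],rv,.15); robot.hold(.3)
    hit=robot.move_l([*s,.0555],rv,.04,threshold=4); o=state(f"place {hit}")
    if o["ee_pos"][2]>.060: print("HIGH"); return False
    robot.set_gripper(.0415); robot.move_l([*s,.13],rv,.12); return True
E
python3 - <<'E'
from h import *
C=cloud("top",np.load("pics/top9.npy")); r=onMat(C)
h=rect(C[box(C,trk(-.0846),.1,.091,.11)]); print("handle",tl(h[0]/1000),h)
if regrip(r,(-.056,.0255)):
    robot.move_l([.47,-.10,.16],None,.25); p,d=eyes.capture("top"); C=cloud("top",d); np.save("pics/top10.npy",d)
    cv2.imwrite("pics/crop10.png",cv2.resize(p[150:220,362:457,::-1],None,fx=6,fy=6))
    L=C[...,:2]-TC; m=(abs(L@EX+.056)<.02)&(abs(L@EY-.0255)<.012)&(C[...,2]>.055); print("new",tl(rect(C[m])[0]/1000),rect(C[m]),np.percentile(C[m][:,2],[10,50,90]))
    h=rect(C[box(C,trk(-.0846),.1,.091,.11)]); print("handle",tl(h[0]/1000),h)
    print(tilted(C,0)); state()
E
```

```text
on mat 142 (array([502.7, 131.1]), 34.2, 20.6, 0.3) [0.0365 0.0429 0.0466]
handle [-0.09349047  0.00315466] (array([644.5, -73.8]), 97.2, 12.7, 85.9)
regrip False t 64.0 pos [0.5029 0.1312 0.0263] w 0.0365 ff 29.6 F [-1.3  0.2  1.7]
up t 64.9 pos [0.5021 0.1306 0.1293] w 0.0364 ff 29.6 F [-0.3 -0.   0.1]
place True t 68.8 pos [ 0.6238 -0.035   0.0552] w 0.036 ff 29.6 F [-1.7 -0.6  5.1]
new [-0.05547751  0.02772446] (array([622.4, -34.3]), 36.2, 19.2, 85.0) [0.0655101  0.07176961 0.07504192]
handle [-0.08396518  0.00306086] (array([645.2, -64.3]), 78.4, 12.6, 86.1)
(array([-0.12017116,  0.02871598]), np.float64(0.02089033709150656), np.float64(-0.11887531454929774))
 t 70.9 pos [ 0.4708 -0.0992  0.1598] w 0.0416 ff 0.0 F [-0.2 -0.7  0.7]
```

View pics/crop10.png

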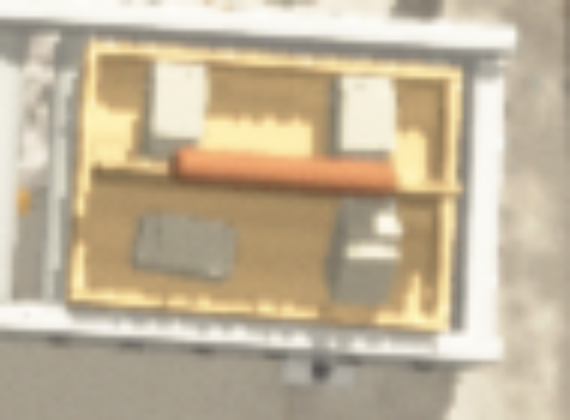

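The re-placed casting stands flat along the bay at (185,245), top about 73 mm. Now the same for the remaining tilted one at (365,250).

Run:
```python
from h import *
C=cloud("top",np.load("pics/top10.npy")); c,w,_=tilted(C,0)
toMat(0,c,(.486,.132),0); robot.move_l([.47,-.10,.16],None,.25)
p,d=eyes.capture("top"); C=cloud("top",d); r=onMat(C)
z=np.percentile(C[box(C,r[0]/1000,.008,.02,.09)][:,2],50); print("top z",z)
if abs(z-.044)<.004 and 33<r[1]<38.5 and regrip(r,(-.1125,.0265),-.5):
    robot.move_l([.47,-.10,.16],None,.25); p,d=eyes.capture("top"); C=cloud("top",d); np.save("pics/top11.npy",d)
    L=C[...,:2]-TC; m=(abs(L@EX+.1125)<.02)&(abs(L@EY-.0265)<.012)&(C[...,2]>.055); print("new",tl(rect(C[m])[0]/1000),rect(C[m]),np.percentile(C[m][:,2],[10,50,90]))
    h=rect(C[box(C,trk(-.0846),.08,.091,.11)]); print("handle",tl(h[0]/1000),h)
cv2.imwrite("pics/crop11.png",cv2.resize(p[140:310,270:465,::-1],None,fx=3.5,fy=3.5)); state()
```

```text
in False t 73.3 pos [ 0.6173 -0.0987  0.0603] w 0.0302 ff 0.0 F [-0.5  0.7 -1.1]
gripped t 73.7 pos [ 0.6176 -0.0987  0.0608] w 0.0198 ff 30.0 F [ 0.2  0.  -0.3]
lifted t 74.7 pos [ 0.6108 -0.0986  0.1393] w 0.0199 ff 30.0 F [-0.   0.2 -0.7]
mat True t 77.2 pos [0.4859 0.1318 0.0315] w 0.0197 ff 30.0 F [ 0.4 -0.2  4.7]
on mat 141 (array([502.8, 131. ]), 34.5, 20.2, -0.8) [0.0363 0.0423 0.0461]
top z 0.044277596116010454
regrip False t 83.0 pos [0.503  0.1311 0.0263] w 0.0359 ff 29.8 F [-0.5 -0.2  0.1]
up t 83.8 pos [0.5023 0.1305 0.1293] w 0.0359 ff 29.8 F [-0.4 -0.5 -0.5]
place True t 87.9 pos [ 0.6193 -0.0913  0.0552] w 0.0357 ff 29.8 F [-0.7 -0.6  5.1]
new [-0.11204958  0.02862483] (array([617.9, -90.7]), 36.2, 19.7, 85.1) [0.06485588 0.07192227 0.07454855]
handle [-0.07154577  0.00315169] (array([645.9, -51.9]), 102.5, 12.7, 85.9)
 t 90.0 pos [ 0.4708 -0.0999  0.1599] w 0.0413 ff 0.0 F [0.6 0.4 0.3]
```

View pics/crop11.png

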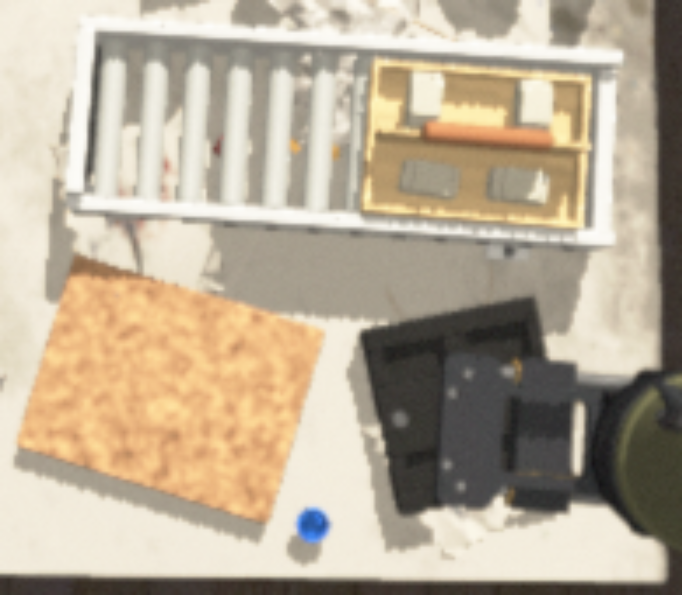

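All four castings stand flat in the tray, and the mat is empty again. Now I push the handle's end with shut fingers to roll the tray to the stop.

Run:
```python
from h import *
s=trk(-.155,.002); rv=best([*s,.14],TA-90); robot.move_pose([*s,.14],rv); robot.set_gripper(0); robot.move_l([*s,.0915],rv,.12); state("behind"); robot.hold(.2)
g=trk(.07,.001); last=None
for k in range(6):
    hit=robot.move_l([*g,.0915],rv,.06,threshold=6); o=state(f"push {hit}"); u=tl(o["ee_pos"][:2])[0]; print(round(u,4))
    if not hit or (last is not None and u-last<.002 and u>.03): break
    last=u
e=tl(get_obs()["ee_pos"][:2]); b=trk(e[0]-.02,e[1]); robot.move_l([*b,.0915],rv,.1); robot.move_l([*b,.16],rv,.2)
q=[.50,-.12,.18]; robot.move_l(q,None,.25)
p,d=eyes.capture("top"); C=cloud("top",d); np.save("pics/top12.npy",d); L=C[...,:2]-TC
m=(abs(L@EX-.095)<.1)&(abs(L@EY)<.02)&(C[...,2]>.095)&(C[...,2]<.11); print(m.sum())
h=rect(C[m]); print("handle",tl(h[0]/1000),h); state()
cv2.imwrite("pics/crop12.png",cv2.resize(p[130:310,270:465,::-1],None,fx=3.3,fy=3.3))
```

```text
behind t 93.0 pos [ 0.6419 -0.1351  0.0916] w 0.0008 ff 0.0 F [-0.2 -1.   0.3]
push True t 96.1 pos [0.6555 0.0635 0.091 ] w 0.0002 ff 0.6 F [ 0.3 -1.8  0.8]
0.0442
push True t 96.3 pos [0.655  0.0634 0.0902] w 0.0003 ff 0.2 F [ 1.2 -0.6  0.4]
0.0441
210
handle [0.09551637 0.00278636] (array([656.9, 114.8]), 78.5, 12.5, 85.8)
 t 98.2 pos [ 0.5006 -0.1184  0.1797] w 0.0006 ff 0.0 F [-0.2  0.3 -0.1]
```

View pics/crop12.png

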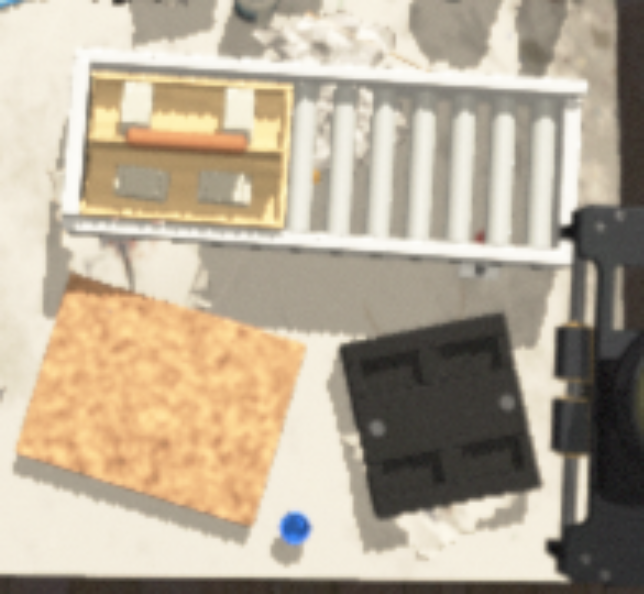

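The tray is up against the stop (track x = 95.5 mm), castings standing. Now I grip the handle, lift, and set the tray on the mat at (486, 132), 73.65°.

Run:
```python
from h import *
t=np.array([.6569,.1148]); rv=best([*t,.14],-4.2); robot.move_pose([*t,.14],rv); robot.set_gripper(.04); robot.move_l([*t,.0755],rv,.12); robot.set_gripper(0); state("grip"); robot.hold(.3)
robot.move_l([*t,.085],rv,.04); robot.move_l([*t,.125],rv,.1); o=state("lift")
M=np.array([.486,.132]); rv2=best([*M,.125],-16.35)
robot.move_l([*M,.125],rv2,.12); state("over")
robot.move_l([*M,.065],rv2,.1); robot.hold(.4); hit=robot.move_l([*M,.0495],rv2,.03,threshold=4); state(f"down {hit}"); robot.hold(.3)
p,d=eyes.capture("scene"); cv2.imwrite("pics/scene13.png",p[:,:,::-1])
```

```text
grip t 101.6 pos [0.6574 0.1145 0.0758] w 0.0116 ff 30.0 F [ 1.5 -0.8  0.8]
lift t 102.8 pos [0.657  0.1149 0.1257] w 0.0118 ff 30.0 F [ 1.1 -0.1 -4.7]
over t 104.4 pos [0.4866 0.1319 0.1251] w 0.0116 ff 30.0 F [-0.1 -0.1 -5.6]
down True t 106.0 pos [0.4858 0.1318 0.0507] w 0.0113 ff 30.0 F [-0.2 -0.6  4.3]
```

Run:
```python
from h import *
robot.set_gripper(.035); rv=get_obs()["ee_rot"]; P=get_obs()["ee_pos"]; robot.move_l([P[0],P[1],.15],None,.1); robot.move_l([.48,-.12,.2],None,.25)
p,d=eyes.capture("top"); C=cloud("top",d); hsv=cv2.cvtColor(p[:,:,::-1].copy(),cv2.COLOR_BGR2HSV)
b=(.486,.132); h=rect(C[box(C,b,.1,.069,.09)]); print("handle",h)
m=(box(C,b,.13,.010,.09)&(hsv[...,1]>70)).astype(np.uint8); n,l,s,_=cv2.connectedComponentsWithStats(m); k=1+np.argmax(s[1:,4]); print("mat+tray",rect(C[l==k]))
print("tray",rect(C[box(C,b,.088,.030,.09)])); state()
cv2.imwrite("pics/crop13.png",cv2.resize(p[140:310,200:465,::-1],None,fx=3,fy=3))
```

```text
handle (array([485. , 131.4]), 78.6, 12.0, 73.9)
mat+tray (array([486.2, 132.1]), 175.6, 134.1, 73.5)
tray (array([485., 132.]), 140.0, 98.0, 73.8)
 t 109.5 pos [ 0.4801 -0.118   0.1997] w 0.0352 ff 0.0 F [-0.1 -0.1  0.7]
```

View pics/crop13.png

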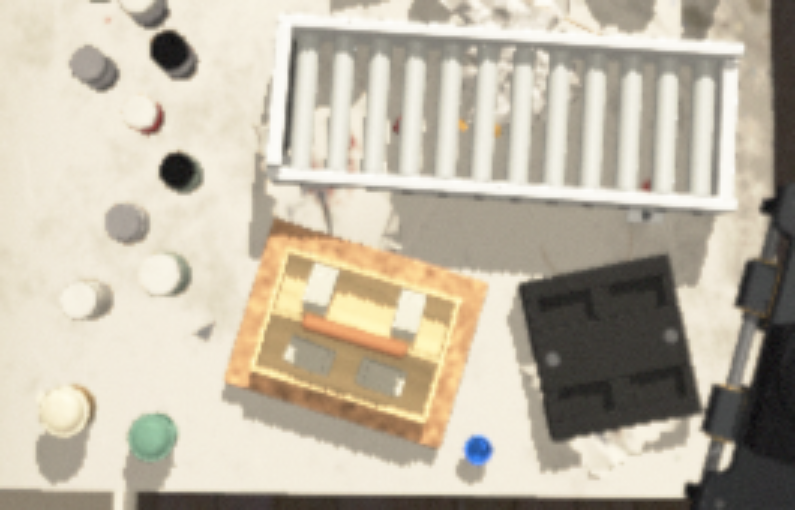

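The tray sits centred on the mat within about 1 mm and square within 0.3°, with all four castings in it and everything else untouched.

```bash
python3 -c "
from rig import job; print(job.sign_off())"
```

```text
the job is handed in; nothing more can be done
None
```

The job is handed in: the tray with all four castings was rolled to the end stop, then set back on the cork mat, centred to about 1 mm and square to 0.3°; two castings tilted when first placed, so I righted them on the mat before rolling.

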